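Close the specimen holder to its gauge mark with the thumbwheel

ROBOT

A 6-joint arm with a two-finger parallel gripper is mounted at the origin on the work surface. World frame = base frame: x ahead of the robot, y to its left, z up, the work surface at z = 0. Lengths are in mm, angles in rad, forces in N, time in s.
With the tool pointing down it reaches from about 325 to 875 mm from the base axis. Payload 4.4 kg.
Tool frame: the origin (TCP) lies on the centre line of the jaws, within the pads' length; the fingertips stand ahead of it and the grasp point (between the pads) lies 6 mm ahead of it (ctrl.tcp_to_tips is the z of the fingertips in the tool frame, in mm); z points along the fingers, y is the line along which they close (so a half turn about z gives the same grasp; the last joint's range is limited). The gripper opens to 85 mm and grips with 20 to 120 N. Pads are 22 mm wide; open, the fingers measure 114 mm over their backs; the gripper's body (76 mm by 85 mm) begins 54 mm behind the grasp point. The pads swing forward as they close: fully open they stand 13 mm farther back than shut.
Start: joints at [-1.341, 0.207, 1.542, -0, 1.393, -0.15], TCP at [213.161, -534.032, 256.282] pointing down, gripper open.
Joint ranges: [-2.73, 2.73], [-0.86, 2.22], [0.23, 2.46], [-1.11, 4.25], [0.08, 2.63], [-2.82, 2.82]. Speed limits (rad/s): [2.79, 2.79, 3.14, 3.14, 3.14, 3.14].

INTERFACE

Orientations are given as a 3x3 rotation matrix whose columns are the frame's x, y, z axes.
In Python, from plant import ctrl, sensors, optics gives the robot as it stands. Calls block until the motion is done:
- ctrl.move_ptp(position, orientation): joint-space move of the TCP to a pose.
- ctrl.move_l(position, rot=None, vel=150, threshold=None): straight line of the TCP; rot=None keeps the orientation; vel is the mean speed in mm/s. With threshold (N) it stops when the force on the tool has changed by that much, and returns True; else False.
- ctrl.set_joints(angles): joint-space move.
- ctrl.gripper_to(opening, force=None): finger opening in mm; force is the grip in N (None keeps the last); returns when the fingers have stopped.
- ctrl.hold(seconds).
- ctrl.solve_ik(position, orientation): joint angles nearest the present ones, or None.
- sensors.read_state(): the state.
- optics.grab_frame(name): name is "side" or "top"; returns (picture, depth): 480x640x3 uint8, red, green, blue; 480x640 float32, mm along the optical axis (not along the pixel's ray), 0 where there is no reading.
- optics.camera_params(name): a dict with "mtx" (3x3 intrinsics, pixels), "R" (3x3) and "t" (3): a world point X has camera coordinates R X + t. Camera axes: x right, y down, z forward; pixel columns grow to the right and rows downward; lengths in mm; the calibration is good to about 2 mm. A picture is of the moment at which its call begins. camera_params takes no time and is no camera call.
A pose or a line that the arm cannot do raises ctrl.MotionError and nothing moves.
- ctrl.finish_job(): hands the job in; it is judged then, once.
The state is a dict: "t": time; "q": joint angles; "qvel": joint speeds; "tau": joint torques, N m; "eef_pos": TCP position; "eef_rot": TCP orientation; "force": force on the tool from outside, world axes, zero at the start; "wrist_torque": the same for the moment, N m; "grip_width": finger opening in mm; "grasp_force": force on a finger pad.
Only numpy, scipy, OpenCV 4.12 (cv2) and the standard library are available. Lean on these libraries where they do the work, as an engineer would, in place of code of your own. Each camera call takes 0.05 s, during which the arm holds its last target. There are 200 camera calls.

TASK

Roll the knurled brass wheel of the specimen holder under a fingertip, stroke by stroke, until the sliding jaw has closed so far that its yellow pointer lines up with the red gauge mark on the scale, then take the hand clear. Turn only the wheel: do not push the jaw or the red mark by hand, do not lift or shift the black sample in the gap, and leave everything else on the bench where it lies.

Things in the scene. Friction and masses are not known exactly. Their poses are not given: they have to be found in the camera images.
- fixture: Specimen holder, fixed on the green mat: grey base plate, 16 mm thick, from x -45 to 85, y -145 to 135 mm. Origin on its underside, 3 mm above the table; z up; y is the closing direction of the sliding jaw (from the wheel towards the blue fixed jaw, whose face is at y 105 mm); x is along the wheel's axle, towards the scale. Bed top at z 30 mm; all parts but the wheel are lower than z 78 mm.
- wheel: Knurled brass wheel, radius 40 mm, 30 mm wide; origin at its centre on the axle, at x 0, y -70, z 52 mm of the fixture. It turns about the fixture's x axis, with about 1.3 N of friction at the rim, and stays where left. Its top is at z 92 mm; the blue fork plates beside it (17 to 25 mm off centre) reach z 66 mm, so the rim is open from above some 50 degrees either side of its top.
- jaw: The sliding aluminium jaw, 74 x 20 mm and 45 mm tall, with a thin steel rack bar that runs back past the wheel at x 27 to 37 mm (its top at z 75 mm in the fixture's frame). Origin at the middle of the foot of its gap face; slides along the fixture's y only when the wheel turns. Do not touch it.
- pointer (a point): Tip of the yellow pointer (8 mm wide) on the jaw, on its centre line, over the white scale at x 62 mm of the fixture. Moving the top of the wheel's rim towards the fixture's +y moves jaw and pointer towards +y (closing) by 0.4 mm for each 1 mm of rim travel (16 mm per rad); rolling the other way opens.
- marker: The red gauge mark, a bar 20 x 8 x 6 mm fixed on the white scale ledge, its length along the fixture's x; origin at the underside of its pointer-side end. Do not touch it.
- mark (a point): The pointer-side end of the red gauge mark, on its centre line; axes as the fixture's. The pointer is on the mark when both have the same y in the fixture's frame. At the start the pointer is about 15 to 40 mm short of it (towards -y).
- sample: Black round resin-mounted sample, diameter 28 mm, 16 mm tall, 30 g, lying loose on the bed in the gap near the fixed jaw; origin at the centre of its underside. There is room for it when the pointer is on the mark.
- driver: Screwdriver lying loose on the robot's side of the holder. Leave alone.
- jar: Small jar, 44 mm wide, 50 mm tall, loose beyond the fixed-jaw end. Leave alone.
- clampring: Steel ring, 48 mm wide, 12 mm tall, loose beyond the wheel end. Leave alone.
- loupe: Folding loupe, 20 mm tall, about 67 mm long, loose beyond the wheel end. Leave alone.
- mug: White mug, 90 mm tall, loose on the mat to the robot's right. Leave alone.

How it is judged:
By the outcome, as a careful person would: the job done as asked, in the order asked, and still so for the second after the job is handed in, with the robot touching nothing.
It also fails if it takes over 61 s, if anything falls off the work surface, if the arm or the gripper's body presses on something with over 40 N, if the wrist force passes 120 N, or if a joint passes its speed limit or range.

## Working session

There is one attempt and no reset: what is moved stays moved. The work goes in short steps, each a Python script; the robot and the scene stay as the last script left them, time stands still between calls to the robot, and variables do not carry over. Pictures are saved under pics/ and viewed, at most 10 in all, crops included, and the job is handed in when it is done.

```bash
mkdir -p pics; ls
python3 - <<'E'
from plant import ctrl,sensors,optics
import cv2,numpy as np
for n in("top","side"):
    p,d=optics.grab_frame(n); cv2.imwrite(f"pics/{n}0.png",p[:,:,::-1]); np.save(f"pics/{n}0.npy",d)
    c=optics.camera_params(n); print(n,c["mtx"].round(1).tolist(),c["R"].round(3).tolist(),c["t"].round(1).tolist())
s=sensors.read_state();print(s["t"],s["force"],ctrl.tcp_to_tips,s["eef_rot"])
E
```

```text
pics
top [[568.1, 0.0, 324.2], [0.0, 568.1, 240.5], [0.0, 0.0, 1.0]] [[-0.001, -1.0, -0.003], [-0.995, 0.001, -0.1], [0.1, 0.003, -0.995]] [-48.0, 568.1, 1043.7]
side [[435.9, 0.0, 319.8], [0.0, 435.9, 242.0], [0.0, 0.0, 1.0]] [[-0.856, -0.517, -0.017], [-0.28, 0.491, -0.825], [0.435, -0.701, -0.565]] [472.5, 235.7, 545.3]
0.1 [-0.46691211  0.5522118  -0.22544864] 25.0 [[ 9.28744334e-01  3.70720583e-01 -4.60152595e-04]
 [ 3.70720719e-01 -9.28742129e-01  2.05103533e-03]
 [ 3.32997911e-04 -2.07547554e-03 -9.99997791e-01]]
```

View pics/top0.png

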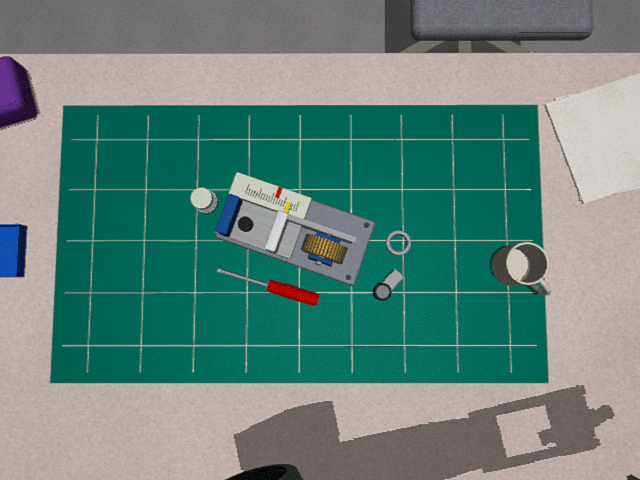

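View pics/side0.png

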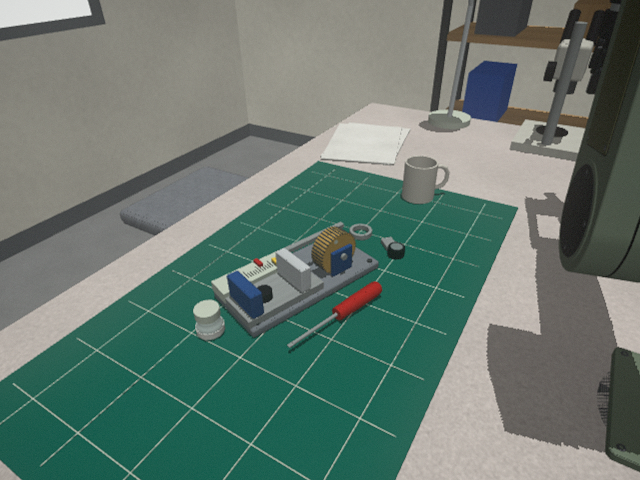

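The top view shows the wheel at about (325,247), the yellow pointer at about (288,207), the red mark at about (278,191) and the sample at (246,224). The side view shows the same layout with the rim open from above.

Run:
```python
import cv2
p=cv2.imread("pics/top0.png")[160:300,200:400]
cv2.imwrite("pics/crop0.png",cv2.resize(p,None,fx=4,fy=4,interpolation=cv2.INTER_CUBIC))
```

```text
(no output)
```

View pics/crop0.png

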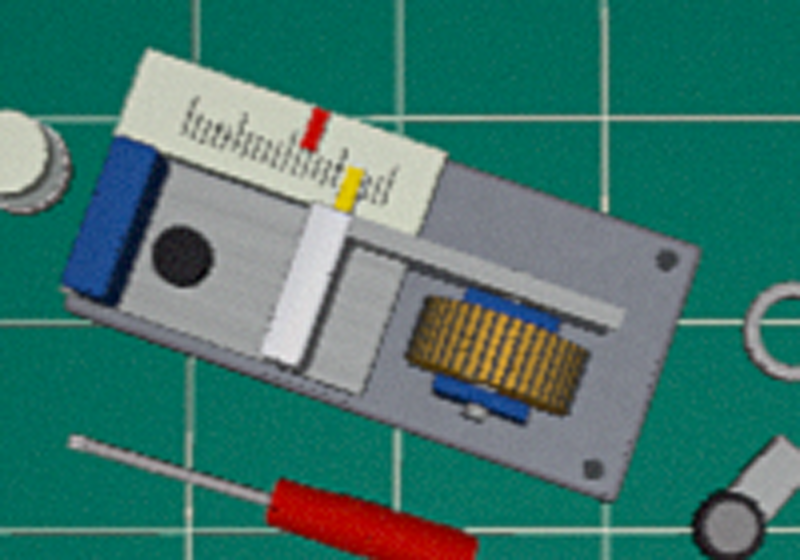

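The crop gives the plate corners at full-frame pixels (374.8,221.8), (353,285) and about (216.3,234). Red is at (279,192) and yellow at (287,207), so the pointer still has to move left to reach the mark.

```bash
cat > h.py <<'E'
from plant import ctrl,sensors,optics
import cv2,numpy as np
from scipy.optimize import least_squares
C=optics.camera_params("top")
def proj(X):
    c=np.atleast_2d(X)@C["R"].T+C["t"]; return c[:,:2]/c[:,2:]*C["mtx"][0,0]+C["mtx"][:2,2]
def unproj(uv,z):   # pixel -> world point at height z
    r=C["R"].T@np.linalg.solve(C["mtx"],[*uv,1]); o=-C["R"].T@C["t"]
    return o+r*(z-o[2])/r[2]
def toW(p,F): c,s=np.cos(F[2]),np.sin(F[2]); return np.array([[c,-s,0],[s,c,0],[0,0,1]])@p+[F[0],F[1],3]
def toF(P,F): c,s=np.cos(F[2]),np.sin(F[2]); return np.array([[c,s,0],[-s,c,0],[0,0,1]])@(P-[F[0],F[1],3])
def blob(img,lo,hi):
    hsv=cv2.cvtColor(img,cv2.COLOR_RGB2HSV); m=cv2.inRange(hsv,lo,hi); m[:165]=0;m[225:]=0;m[:,:235]=0;m[:,320:]=0
    v,u=np.nonzero(m); w=hsv[v,u,1].astype(float); return np.array([np.average(u,weights=w),np.average(v,weights=w)]),m
def gap(F,zr=None,zy=None,save=None):
    img,d=optics.grab_frame("top")
    if save: cv2.imwrite(save,cv2.resize(img[160:300,200:400,::-1],None,fx=4,fy=4,interpolation=cv2.INTER_CUBIC))
    out=[]
    for lo,hi in(((0,150,110),(8,255,255)),((22,150,110),(35,255,255))):
        try: uv,m=blob(img,lo,hi)
        except ZeroDivisionError: return None
        dd=np.median(d[m>0]); X=C["R"].T@(np.linalg.solve(C["mtx"],[*uv,1])*dd-C["t"])
        out.append((uv,int((m>0).sum()),toF(X,F)))
    return out
E
python3 - <<'E'
from h import *
pts=np.array([[85,-145,16],[-45,-145,16],[-45,135,16]]);px=np.array([[374.8,221.8],[353,285],[216.3,233.]])
f=lambda F:(proj([toW(p,F) for p in pts])-px).ravel()
r=least_squares(f,[560,0,0.0+np.radians(-20)]);F=r.x;print(F,r.fun.round(2))
np.save("F.npy",F)
img=cv2.imread("pics/top0.png")
for o in gap(F): print(o)
d=np.load("pics/top0.npy")
# wheel top: brass pixels
v,u=np.mgrid[225:270,295:355];v=v.ravel();u=u.ravel()
P=np.array([toF(C["R"].T@(np.linalg.solve(C["mtx"],[a,b,1])*d[b,a]-C["t"]),F) for a,b in zip(u,v)])
t=P[P[:,2]>70];print(len(t),t.min(0),t.max(0),t.mean(0));t=P[P[:,2]>84];print(len(t),t.min(0),t.max(0),t.mean(0))
for z in range(4):
  pass
h=img.copy()
for p in [(85,-145,16),(-45,-145,16),(-45,135,16),(85,135,16),(15,-70,92),(-15,-70,92),(0,-110,52),(0,-30,52)]:
  print(p,proj(toW(np.array(p),F)).round(1))
W=toW(np.array([0,-70,92]),F);print("wheel top",W)
fy=np.array([-np.sin(F[2]),np.cos(F[2]),0])
for s in(1,-1):
  R=np.array([s*fy,np.cross([0,0,-1],s*fy),[0,0,-1]]).T
  print(s,ctrl.solve_ik(W+[0,0,65],R))
E
```

```text
[ 5.77594582e+02  1.75263820e+01 -3.62086737e-01] [ 1.58 -0.43 -0.36  0.21 -1.22  0.18]
(array([278.14414314, 191.87686152]), 41, array([68.15499721, 47.41705408, 42.28295239]))
(array([286.75702274, 207.02140264]), 44, array([46.65118581, 21.57237685, 45.65447729]))
972 [ -85.11436149 -118.10832537   70.01036148] [  35.98924353  -24.61211018 1092.34598907] [  5.3305675  -73.23148837  94.73229538]
492 [ -85.11436149 -106.05646936   84.09049543] [  13.26878584  -43.9816808  1092.34598907] [ -3.95436769 -71.77572499 112.38691373]
(85, -145, 16) [[376.4 221.4]]
(-45, -145, 16) [[352.6 285.2]]
(-45, 135, 16) [[215.1 233.2]]
(85, 135, 16) [[240.1 170.5]]
(15, -70, 92) [[326.8 237.5]]
(-15, -70, 92) [[320.8 253.3]]
(0, -110, 52) [[344.2 255. ]]
(0, -30, 52) [[303.5 239.7]]
wheel top [552.79873191 -47.93479584  95.        ]
1 [-2.42479151e-01  2.62510062e-01  1.68459235e+00 -4.44089210e-16
  1.19449025e+00  1.19607586e-01]
-1 None
```

Run:
```python
from h import *
img=cv2.cvtColor(cv2.imread("pics/top0.png"),cv2.COLOR_BGR2RGB);d=np.load("pics/top0.npy")
hsv=cv2.cvtColor(img,cv2.COLOR_RGB2HSV)
m=255-cv2.inRange(hsv,(60,90,40),(95,255,255))
m=cv2.morphologyEx(m,cv2.MORPH_OPEN,np.ones((5,5)))
n,L=cv2.connectedComponents(m);k=(L==L[230,360]).astype(np.uint8)
c=max(cv2.findContours(k,cv2.RETR_EXTERNAL,cv2.CHAIN_APPROX_NONE)[0],key=len)[:,0].astype(float)
print(k.sum(),c.min(0),c.max(0))
F0=np.load("F.npy")
W=np.array([unproj(p,19) for p in c]);f=np.array([toF(w,F0) for w in W])
S={}
for nm,s in dict(right=(abs(f[:,1]+145)<7)&(f[:,0]>-35)&(f[:,0]<75),low=(abs(f[:,0]+45)<9)&(f[:,1]>-130)&(f[:,1]<100),up=(abs(f[:,0]-85)<9)&(f[:,1]<-30)&(f[:,1]>-135)).items():
    l=cv2.fitLine(W[s][:,:2].astype(np.float32),cv2.DIST_HUBER,0,.01,.01).ravel();S[nm]=(W[s],l)
    print(nm,s.sum(),np.degrees(np.arctan2(l[1],l[0])),f[s].mean(0))
def res(F):
    g=lambda n,i,v:[toF(w,F)[i]-v for w in S[n][0]]
    return np.array(g("right",1,-145.)+g("low",0,-45.)+g("up",0,85.))
r=least_squares(res,F0,loss="soft_l1");F=r.x;print(F,np.degrees(F[2]),[np.mean(x) for x in np.split(res(F),[len(S["right"][0]),len(S["right"][0])+len(S["low"][0])])])
np.save("F.npy",F)
v,u=np.mgrid[225:270,295:355];v=v.ravel();u=u.ravel()
P=np.array([toF(C["R"].T@(np.linalg.solve(C["mtx"],[a,b,1])*d[b,a]-C["t"]),F) for a,b in zip(u,v)])
h_=hsv[v,u];br=(h_[:,0]>12)&(h_[:,0]<25)&(h_[:,1]>100)
t=P[br&(P[:,2]<110)&(P[:,2]>60)];print("brass",len(t),np.percentile(t,[3,50,97],axis=0).round(1))
a=np.linalg.lstsq(np.c_[2*t[:,1:],np.ones(len(t))],(t[:,1:]**2).sum(1),rcond=None)[0];print("circle",a[:2],np.sqrt(a[2]+a[0]**2+a[1]**2))
for o in gap(F): print(o)
```

```text
10183 [216. 173.] [373. 284.]
right 55 -19.444208 [  19.84969546 -143.76715389   16.        ]
low 115 70.624214 [-47.75667863 -15.31433068  16.        ]
up 52 70.47369 [ 81.83491615 -83.17406668  16.        ]
[ 5.74634876e+02  1.95606765e+01 -3.44928873e-01] -19.7629686473684 [np.float64(-0.0002629540813643416), np.float64(0.46083599890980587), np.float64(-1.1309151290173445)]
brass 569 [[ -14.6 -106.6   67.8]
 [  -1.2  -71.5   87.2]
 [  13.6  -37.5   94.6]]
circle [-71.95217754  59.69562019] 34.01205820245106
(array([278.13734807, 191.87491713]), 41, array([72.42947386, 45.33891023, 42.29262369]))
(array([286.76057012, 207.02123589]), 44, array([50.56459601, 19.91860878, 45.07304281]))
```

```bash
cat >> h.py <<'E'
import os
if os.path.exists("F.npy"):
    F=np.load("F.npy"); F[2]=-0.3395
    fy=np.array([-np.sin(F[2]),np.cos(F[2]),0]); R=np.array([fy,np.cross([0,0,-1],fy),[0,0,-1]]).T
    top=lambda y,z: toW(np.array([0,-71+y,z-3+ctrl.tcp_to_tips]),F)   # y along stroke, z = world height of the tips
    fz=lambda: sensors.read_state()["force"]
def stroke(y0,y1,thr=6,press=0.):
    ctrl.move_l(top(y0,103),vel=80); ctrl.hold(.1); f0=fz()
    hit=ctrl.move_l(top(y0,88),vel=15,threshold=thr)
    s=sensors.read_state(); z=s["eef_pos"][2]-ctrl.tcp_to_tips-press
    print("hit",hit,"tipz",round(z,2),"f",(s["force"]-f0).round(1),end=" ")
    n=3
    for k in range(1,n+1):
        ctrl.move_l(top(y0+(y1-y0)*k/n,z),vel=30); print((fz()-f0).round(1),end=" ")
    ctrl.move_l(top(y1,110),vel=80); print("t",sensors.read_state()["t"])
def show(save=None):
    g=gap(F,save=save)
    print("gap",None if g is None else (g[0][2][1]-g[1][2][1]).round(2),g and [(o[1],o[2].round(1)) for o in g])
E
python3 - <<'E'
from h import *
F0=np.load("F.npy");c=np.array([20.,0,16])
P=toW(c,F0);F[:2]+=(P-toW(c,F))[:2];np.save("F.npy",F)   # rotate about plate middle
show()
ctrl.gripper_to(0,40);print(ctrl.tcp_to_tips)
ctrl.move_ptp(top(-10,125),R);print(sensors.read_state()["t"])
stroke(-10,10)
show("pics/a1.png")
E
```

```text
gap 25.19 [(41, array([72.7, 45. , 42.4])), (44, array([50.8, 19.8, 44.3]))]
25.0
3.1417
hit True tipz 94.89 f [-1.  -0.1  4.8] [-0.1  1.1  1.8] [0.1 0.2 1.6] [0.8 0.6 2.6] t 5.7667
gap None None
```

View pics/a1.png

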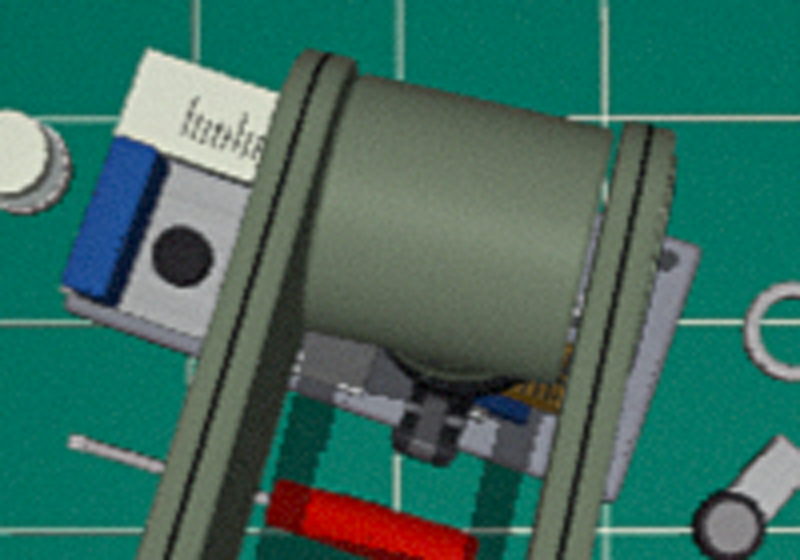

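The arm hides the pointer and the mark from the top camera here. The tip force fell to about 2 N during the stroke, so I'll press a little more and pull the arm back to measure.

```bash
cat >> h.py <<'E'
def clear(save=None):
    ctrl.move_ptp([430,-280,230],R); show(save); print("t",sensors.read_state()["t"])
E
python3 - <<'E'
from h import *
stroke(-10,10,press=0.8)
clear("pics/a2.png")
E
```

```text
hit True tipz 94.12 f [-1.1  0.3  5.4] [-2.   0.9  4.8] [-3.3  0.7  6.5] [-2.4  1.4  5.8] t 8.4417
gap 10.94 [(41, array([72.6, 45. , 42.6])), (42, array([51.1, 34.1, 45.1]))]
t 9.6
```

View pics/a2.png

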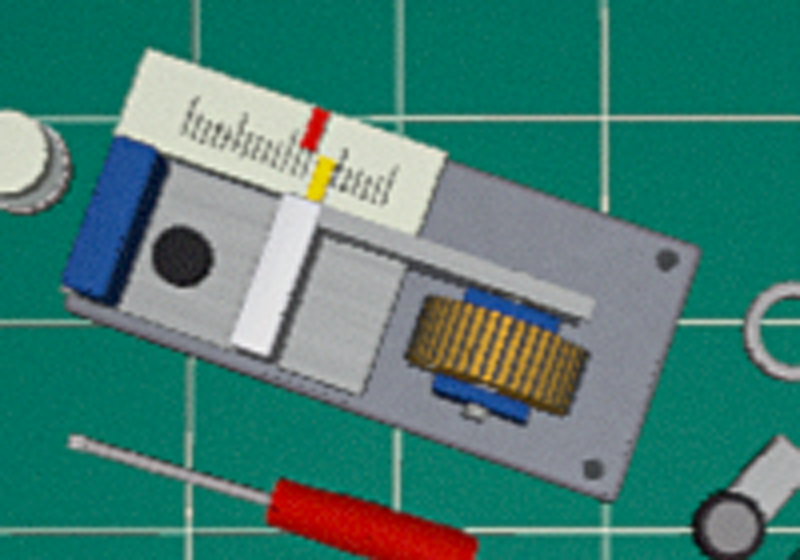

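The jaw has closed 14.25 mm and nothing else has moved. The pointer is at crop (320,178) and the mark at (315,130), leaving 10.9 mm to go. Next is one full stroke, then I'll measure again.

Run:
```python
from h import *
ctrl.move_ptp(top(-10,115),R)
stroke(-10,10,press=0.8)
clear()
show()
```

```text
hit True tipz 94.09 f [-1.4 -0.9  4.7] [-1.2  0.3  6. ] [-2.8  0.8  5.7] [-1.1  0.5  5.5] t 13.15
gap 2.61 [(40, array([72.7, 45. , 43. ])), (45, array([51.6, 42.4, 44.6]))]
t 14.3083
gap 2.7 [(38, array([73.2, 45.1, 42.4])), (46, array([51.6, 42.4, 44.6]))]
```

```bash
cat >> h.py <<'E'
def fine(n=6):
    im=np.mean([optics.grab_frame("top")[0][165:225,235:320].astype(float) for _ in range(n)],0)
    r,g,b=im[...,0],im[...,1],im[...,2]
    v,u=np.mgrid[165:225,235:320]; ys=[]
    for w,z in((r-np.maximum(g,b),45.5),(np.minimum(r,g)-b,48)):
        if z>46: w=w*(abs(r-g)<70)
        pk=w.max(); k=cv2.dilate((w>.5*pk).astype(np.uint8),np.ones((3,3)))*(w>.12*pk)
        n_,L,st,_=cv2.connectedComponentsWithStats(k.astype(np.uint8)); k=L==1+st[1:,4].argmax(); w=w*k
        uv=[(w*u).sum()/w.sum(),(w*v).sum()/w.sum()]; p=toF(unproj(uv,z),F); ys.append(p[1]); print(np.round(uv,2),k.sum(),p.round(2),end=" ")
        P=np.array([toF(unproj(q,z),F)[:2] for q in zip(u[k],v[k])]); ww=w[k]; c=np.cov(P.T,aweights=ww); print("axis deg",np.degrees(.5*np.arctan2(2*c[0,1],c[0,0]-c[1,1])).round(1))
    print("fine gap",round(ys[0]-ys[1],2)); return ys[0]-ys[1]
E
python3 -c "
from h import *
fine()"
```

```text
[278.17 191.9 ] 53 [72.62 44.95 42.5 ] axis deg -0.8
[275.43 202.71] 62 [51.32 42.46 45.  ] axis deg 0.2
fine gap 2.49
```

Run:
```python
from h import *
ctrl.move_ptp(top(-3,115),R)
stroke(-3,3.2,press=0.8)
clear("pics/a4.png")
fine()
p,_=optics.grab_frame("side");cv2.imwrite("pics/s4.png",cv2.resize(p[220:340,190:350,::-1],None,fx=5,fy=5,interpolation=cv2.INTER_CUBIC))
```

```text
hit True tipz 94.21 f [0.  0.1 2.9] [-2.1 -0.5  4.5] [-1.9 -0.2  4.8] [-2.5  0.4  4.9] t 17.85
gap 0.1 [(40, array([72.8, 45. , 42.5])), (44, array([51.4, 44.9, 44.1]))]
t 18.9917
[278.16 191.94] 55 [72.55 44.94 42.5 ] axis deg -0.6
[274.21 202.36] 64 [51.17 44.84 45.  ] axis deg 0.4
fine gap 0.1
```

View pics/a4.png

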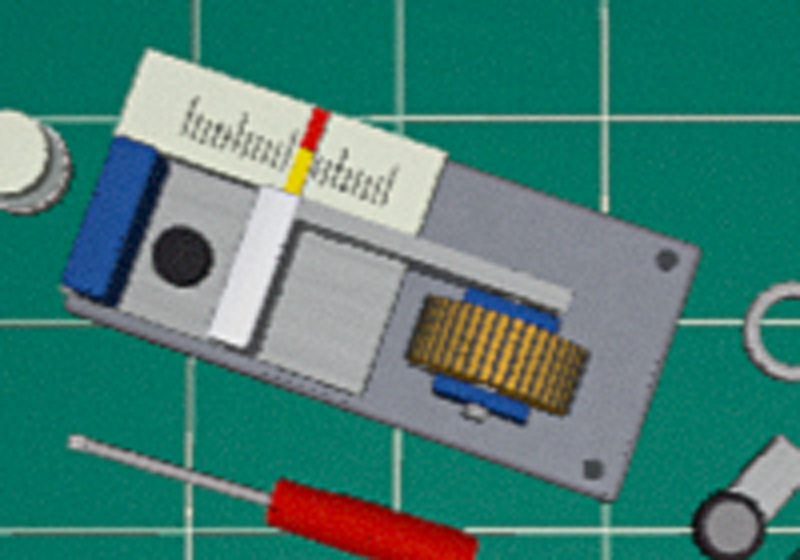

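View pics/s4.png

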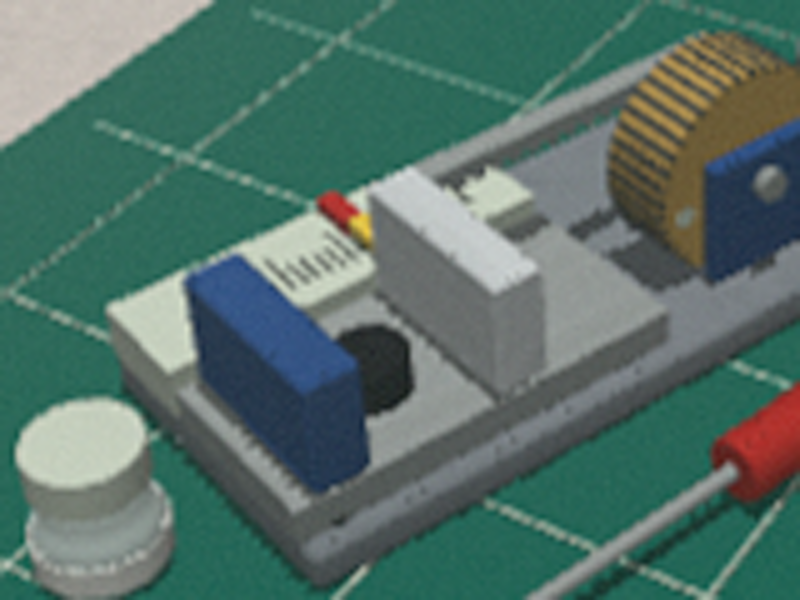

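In both views the pointer (crop 298,170) sits in line with the mark (315,130). The measured gap is 0.1 mm, the sample hasn't moved, and the hand is clear.

```bash
python3 -c "
from plant import ctrl
print(ctrl.finish_job())"
```

```text
the job is handed in; nothing more can be done
None
```

I rolled the wheel in four strokes until the yellow pointer lined up with the red mark (about 0.1 mm by camera), took the hand clear with nothing else seen to have moved, and handed the job in at about 19 s; no verdict came back.

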